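Click the display turntable round to the chosen slab

ROBOT

A 6-joint arm with a two-finger parallel gripper is mounted at the origin on the work surface. World frame = base frame: x ahead of the robot, y to its left, z up, the work surface at z = 0. Lengths are in m, angles in rad, forces in N, time in s.
With the tool pointing down it reaches from about 0.375 to 0.975 m from the base axis. Payload 3.8 kg.
Tool frame: the origin (TCP) lies midway between the tips of the shut fingers; the grasp point (between the pads) lies 19 mm behind it; z points along the fingers, y is the direction in which the jaws open and shut (so a half turn about z gives the same grasp; the last joint's range is limited). The gripper opens to 85 mm and grips with 20 to 120 N. Pads are 22 mm wide; open, the fingers measure 114 mm over their backs; the gripper's body (76 mm by 85 mm) begins 54 mm behind the grasp point. The pads swing forward as they close: fully open they stand 13 mm farther back than shut.
Start: joints at [-1.23, 0.264, 1.604, -0, 1.274, -0.037], TCP at [0.249, -0.627, 0.192] pointing down, gripper open.
Joint ranges: [-2.63, 2.63], [-0.94, 2.18], [0.31, 2.57], [-1.31, 4.45], [0, 2.66], [-2.55, 2.55]. Speed limits (rad/s): [2.57, 2.57, 3.14, 3.14, 3.14, 3.14].

INTERFACE

Orientations are given as a rotation vector (axis times angle).
In Python, from workcell import bot gives the robot as it stands.
- The arm moves only by the shell command python3 -m inch 'ROWS' [FORCE]. ROWS is JSON, a list of rows, each an object of numbers: "dx", "dy", "dz": the shift along the tool's x, y, z in m; "ax", "ay", "az": the turn, a rotation vector about the tool's x, y, z in degrees; "fingers": the opening, from -1 (shut) to 1 (fully open). A call has 1 to 20 rows; each row is the pose to reach, as a shift and turn from the pose measured when the call began, along the tool's axes at that moment; what a row does not reach only later rows make up. A row lasts 1/8 s, in which the tool goes at most 62.5 mm and 10.7 degrees, less where a joint would pass 70% of its speed; a pose out of reach is approached as far as the arm can. A call with a gripper value outside its range is refused whole. The fingers move at their own pace and stop on an object; FORCE is the grip in N (left out, the last holds). Time passes only in rows, so rows that repeat a pose let the fingers close. It gives the time, the measured TCP pose, the force and the opening at its end, in the units of the state.
- bot.read_state(): the state, without advancing time (a new reading comes with each control period).
- bot.read_camera(name): name is "scene" or "top"; returns (picture, depth): 400x640x3 uint8, blue, green, red; 400x640 float32, m along the optical axis (not along the pixel's ray), 0 where there is no reading.
- bot.get_calibration(name): a dict with "intrinsics" (3x3 intrinsics, pixels), "view" (4x4, takes a point from world to camera coordinates). Camera axes: x right, y down, z forward; pixel columns grow to the right and rows downward; lengths in m; the calibration is good to about 2 mm. A picture is of the moment at which its call begins. get_calibration takes no time and is no camera call.
- bot.finish_job(): hands the job in, once; it reports no verdict.
Trained networks look in the newest picture that a camera, given by its name, has taken for a name from the list of things; names that differ only in an ending like _2 or _b are one class to them, and where a whole thing is asked for, a point or a joint stands for the part that bears it (a point fixed in the world has none). Each returns a list of dicts, best first, with "p" (0 to 1); they miss things now and then, are a little off and sometimes report something else, mostly with a low value. They report only what shows in the picture. A call takes as long as a camera call. They do not tell look-alikes from the thing itself.
- bot.masks_of(camera, thing): "region" (400x640 bool, what is visible of it) and "box" ([left, top, right, bottom] in pixels, round what is visible of it).
The state is a dict: "time": time; "q": joint angles; "joint_vel": joint speeds; "joint_torque": joint torques, N m; "tool_pos": TCP position; "tcp_rot": TCP orientation; "wrist_force": force on the tool from outside, world axes, zero at the start; "torque": the same for the moment, N m; "width": opening from 0.0 (shut) to 1.0 (fully open).
Only numpy, scipy, OpenCV 4.12 (cv2) and the standard library are available. Lean on these libraries where they do the work, as an engineer would, in place of code of your own. Each camera call takes 0.05 s, during which the arm holds its last target. There are 200 camera calls.

TASK

Flick the display turntable round anticlockwise (seen from above), click by click, with a fingertip against its rim lugs: let it come to rest one click short, then give it the last click, so that the largest of the three coin slabs on it stops facing the pointer and never runs past it. Push gently, and do not pick anything up or touch the slabs. Leave the brass counterweight in the middle and the other loose things on the desk where they are.

Things in the scene. Friction and masses are not known exactly. Their poses are not given: they have to be found in the camera images.
- turntable: Fixed base of the display turntable, a black disc of radius 88 mm. Origin: on the vertical axis at counter level (z = 0). Its +x axis points to the steel pointer, on the side away from the robot give or take 0.7 rad. The dial turning on it is an aluminium disc of radius 95 mm, underside 14 mm and top 24 mm above the counter.
- pointer_tip (a point): Tip of the dark steel pointer, a 34 mm high post 155 to 165 mm from the axis with a tapering nose that points inwards; the tip is 130 mm from the axis, 31 mm above the counter. Only to be looked at.
- dial (a joint): Angle (rad) of the aluminium dial: 0 at the start, grows anticlockwise from above. It has 8 clicks a turn, at 0, 0.785, 1.571 and so on, and rests in one at the start; the largest slab starts 2, 3 or 4 clicks short of the pointer. Pushed past half-way it snaps on by itself into the next click, short of half-way it springs back; it settles within a second. A lug needs 2 to 3 N. Turns either way.
- lug_ring: Eight flat aluminium lugs sticking out radially around the dial and turning with it, every 45 degrees, one on this body's +x axis; at each click one is in line with the pointer. Each is 8 mm thick tangentially, reaches from 93 to 125 mm from the axis and 14 to 36 mm above the counter; free space below, above, outside, and 80 mm between neighbours. Origin: on the axis at counter level.
- show_spot (a point): Fixed point above the base in front of the pointer, 64 mm from the axis, 24 mm above the counter: where the largest slab's origin must come to rest.
- short_spot (a point): The same one click (45 degrees) before the pointer.
- slab_large: Largest of the three round clear acrylic slabs lying loose on the dial with a coin inside: 50 mm diameter, 10 mm thick; origin at the centre of its underside, 64 mm from the axis, 24 mm above the counter, in line with a lug. It rides on the dial; not to be touched.
- slab_medium: Middle slab, 38 mm diameter, 10 mm thick, loose on the dial 64 mm from the axis, at another click. Not to be touched.
- slab_small: Smallest slab, 28 mm diameter, 10 mm thick, loose on the dial 64 mm from the axis, at another click. Not to be touched.
- counterweight: Squat brass counterweight, 48 mm diameter, 34 mm high with a small knob, standing loose in the middle of the dial (top 59 mm above the counter). Origin: centre of its underside. Must stay.
- dish: Cream ceramic dish, 90 mm diameter, 24 mm high, loose, beside the turntable. Origin: centre of its underside. Must stay.
- loupe: Folding steel loupe, about 80 x 34 x 13 mm, loose, beside the turntable. Origin: under the centre of its lens. Must stay.
- coin_tube: Clear plastic coin tube, 34 mm diameter, 50 mm high, standing loose behind the turntable. Origin: centre of its underside. Must stay.
- spare_slab: A spare acrylic slab, 52 mm diameter, 10 mm thick, lying loose on the counter, not on the turntable. Origin: centre of its underside. Must stay.
- calliper: Steel calliper, about 155 mm long, 12 mm high, lying loose on the counter. Origin: on its beam, on the underside. Must stay.
Mind the look-alikes: they are no part of the job. Of the things shaped like the counterweight, the brass one is meant.

How it is judged:
On the way:
1. the dial comes to rest in the last click before the pointer (largest slab one click short) (horizontal distance between slab_large and short_spot below 0.01 m and velocity of joint dial between -0.1 and 0.1 rad/s), for 0.2 s.
At the end, for the whole second after the job is handed in: The dial is at rest with the centre of the largest slab within 8 mm of its spot in front of the pointer; all three slabs still lie on the dial in their ring of places; the counterweight stands upright within 15 mm of the dial's middle, the other loose things lie within 20 mm of where they were (horizontal distance between slab_large and show_spot below 0.008 m and velocity of joint dial between -0.05 and 0.05 rad/s and horizontal distance between counterweight and turntable below 0.015 m and angle between counterweight's own z axis and vertical below 0.2 rad and horizontal distance between slab_large and turntable between 0.055 and 0.073 m and height (world z) of slab_large between 0.02 and 0.028 m and horizontal distance between slab_medium and turntable between 0.055 and 0.073 m and height (world z) of slab_medium between 0.02 and 0.028 m and horizontal distance between slab_small and turntable between 0.055 and 0.073 m and height (world z) of slab_small between 0.02 and 0.028 m and distance of each of dish, loupe, coin_tube, spare_slab, calliper from where it was at the start of the episode below 0.02 m); the robot touches nothing.
It fails at once if the largest slab runs past the pointer (more than 22 mm) or comes to it from the other side (y of slab_large in the frame of turntable above 0.022 m and x of slab_large in the frame of turntable above 0 m).
It fails at once if a lug is pushed with more than 30 N (contact force between the fingers and lug_ring above 30 N).
It fails at once if a slab on the turntable is touched, shifted on the dial or lifted (contact force between any of the fingers, the arm and slab_large above 0.5 N or contact force between any of the fingers, the arm and slab_medium above 0.5 N or contact force between any of the fingers, the arm and slab_small above 0.5 N or horizontal distance between any of slab_large, slab_medium, slab_small and turntable above 0.076 m or horizontal distance between any of slab_large, slab_medium, slab_small and turntable below 0.052 m or height (world z) of any of slab_large, slab_medium, slab_small above 0.034 m).
It fails at once if the counterweight is tipped, lifted or pushed from the middle (horizontal distance between counterweight and turntable above 0.02 m or angle between counterweight's own z axis and vertical above 0.3 rad or height (world z) of counterweight above 0.035 m).
It fails at once if another loose thing is moved more than 25 mm or lifted (distance of any of dish, loupe, coin_tube, spare_slab, calliper from where it was at the start of the episode above 0.025 m or height (world z) of any of dish, loupe, coin_tube, spare_slab, calliper above 0.012 m).
It also fails if it takes over 64 s, if anything falls off the work surface, if the arm or the gripper's body presses on something with over 40 N, if the wrist force passes 120 N, or if a joint passes its speed limit or range.

## Working session

There is one attempt and no reset: what is moved stays moved. The work goes in short steps, Python scripts to look and compute and a shell command to move; the robot and the scene stay as the last step left them, time stands still between calls to the robot, and variables do not carry over. Pictures are saved under pics/ and viewed, about 8 in all and at most 12, crops included, and the job is handed in when it is done.

```bash
mkdir -p pics
cat > h.py <<'E'
import numpy as np, cv2
from workcell import bot
def snap(c,name=None):
    im,d=bot.read_camera(c)
    if name: cv2.imwrite('pics/'+name,im)
    return im,d
def toworld(c,u,v,z):  # pixel -> world at height z
    k=bot.get_calibration(c);K=np.array(k['intrinsics']);V=np.array(k['view'])
    R=V[:3,:3];t=V[:3,3];o=-R.T@t
    r=R.T@np.linalg.inv(K)@np.array([u,v,1.]);return o+r*(z-o[2])/r[2]
def topix(c,p):
    k=bot.get_calibration(c);q=np.array(k['view'])[:3]@np.append(p,1);q=np.array(k['intrinsics'])@q;return q[:2]/q[2]
E
python3 - <<'E'
from h import *
snap('top','top0.png');snap('scene','scene0.png')
print({k:np.round(v,3).tolist() for k,v in bot.read_state().items()})
import sys
for n,z in [('turntable',.024),('dial',.024),('pointer_tip',.031),('lug_ring',.036),('slab_large',.034),('slab_medium',.034),('slab_small',.034),('counterweight',.05),('dish',.02),('loupe',.01),('coin_tube',.05),('spare_slab',.01),('calliper',.01)]:
    for m in bot.masks_of('top',n)[:4]:
        ys,xs=np.nonzero(m['region']); b=m['box']
        print(n,round(m['p'],2),np.round(b),np.round(toworld('top',(b[0]+b[2])/2,(b[1]+b[3])/2,z),3),len(xs))
E
```

```text
{'time': 0.1, 'q': [-1.23, 0.265, 1.605, -0.0, 1.274, -0.037], 'joint_vel': [0.002, -0.001, -0.001, 0.0, 0.0, 0.002], 'joint_torque': [0.0, -51.671, -36.859, 0.0, 0.006, -0.0], 'tool_pos': [0.249, -0.627, 0.191], 'tcp_rot': [-3.084, -0.59, 0.001], 'wrist_force': [-0.278, 0.213, -0.469], 'torque': [0.018, 0.02, 0.008], 'width': 1.004}
turntable 0.88 [296. 157. 356. 230.] [ 0.608 -0.01   0.024] 1982
turntable 0.46 [475. 233. 493. 246.] [ 0.463 -0.543  0.024] 192
dial 0.58 [293. 170. 362. 236.] [ 0.578 -0.017  0.024] 2170
dial 0.48 [374. 156. 389. 182.] [ 0.695 -0.198  0.024] 190
pointer_tip 0.89 [294. 157. 357. 233.] [ 0.603 -0.009  0.031] 2163
lug_ring 0.5 [298. 169. 365. 215.] [ 0.612 -0.029  0.036] 43
slab_large 0.68 [338. 187. 353. 203.] [ 0.604 -0.076  0.034] 165
slab_small 0.54 [340. 205. 348. 213.] [ 0.556 -0.072  0.034] 62
counterweight 0.66 [380. 200. 395. 214.] [ 0.564 -0.215  0.05 ] 153
counterweight 0.52 [327. 136. 345. 148.] [ 0.78  -0.041  0.05 ] 152
counterweight 0.46 [320. 196. 335. 207.] [ 0.581 -0.017  0.05 ] 160
dish 0.98 [252. 200. 275. 228.] [0.537 0.199 0.02 ] 531
dish 0.16 [339. 186. 352. 204.] [ 0.606 -0.077  0.02 ] 158
loupe 0.75 [373. 157. 388. 181.] [ 0.697 -0.195  0.01 ] 178
coin_tube 0.67 [322. 194. 335. 210.] [ 0.578 -0.019  0.05 ] 149
coin_tube 0.53 [283. 168. 293. 179.] [0.672 0.118 0.05 ] 89
spare_slab 0.61 [294. 170. 362. 237.] [ 0.576 -0.017  0.01 ] 2096
spare_slab 0.52 [475. 231. 493. 246.] [ 0.466 -0.547  0.01 ] 164
calliper 0.53 [144. 229. 176. 277.] [0.399 0.548 0.01 ] 366
calliper 0.27 [342. 206. 348. 214.] [ 0.556 -0.076  0.01 ] 43
```

View pics/top0.png

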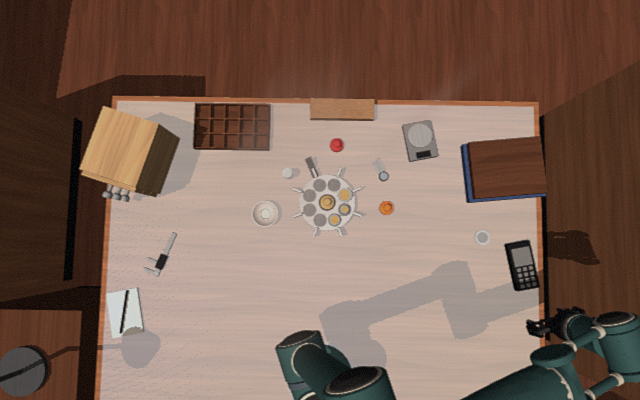

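View pics/scene0.png

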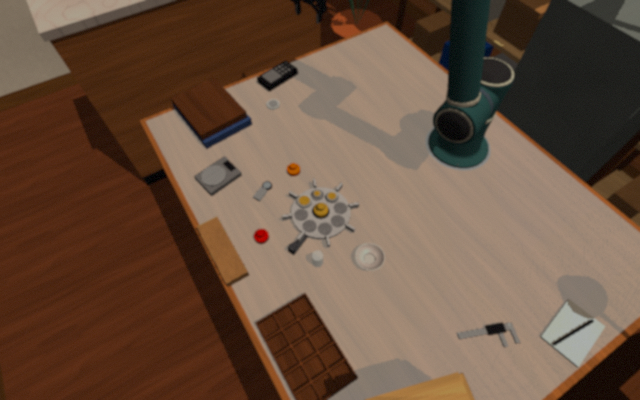

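Run:
```python
from h import *
a=cv2.imread('pics/top0.png')[150:240,265:405]; b=cv2.imread('pics/scene0.png')[170:265,250:390]
f=lambda i:cv2.resize(i,(780,int(780/i.shape[1]*i.shape[0])),interpolation=cv2.INTER_CUBIC)
cv2.imwrite('pics/top0c.png',f(a));cv2.imwrite('pics/scene0c.png',f(b))
print(bot.get_calibration('top'),[round(x,3) for x in toworld('top',327,202,.024)])
```

```text
{'intrinsics': array([[439.98664733,   0.        , 324.15499512],
       [  0.        , 439.98664733, 199.61510027],
       [  0.        ,   0.        ,   1.        ]]), 'view': array([[ 0.01539898, -0.99987437, -0.00375606, -0.01341447],
       [-0.99614857, -0.01501708, -0.08638583,  0.58794959],
       [ 0.08631857,  0.00507185, -0.99625468,  1.46226972],
       [ 0.        ,  0.        ,  0.        ,  1.        ]])} [np.float64(0.58), np.float64(-0.014), np.float64(0.024)]
```

View pics/top0c.png

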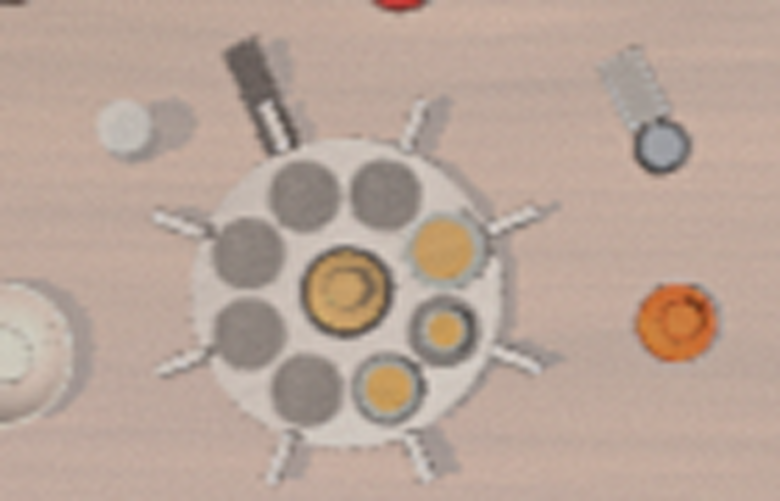

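View pics/scene0c.png

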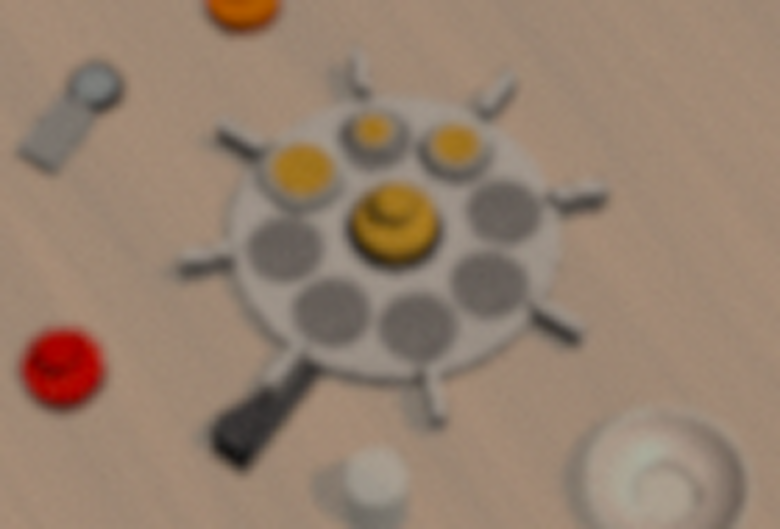

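Top crop: dial centre ≈ (347,292), pointer at (265,100) up-left, largest slab at (445,250), so it is two clicks short. The medium slab is at (388,388), the small one at (445,330). I'll fit the ring and work out the approach.

```bash
cat >> h.py <<'E'
from scipy.optimize import least_squares
from scipy.spatial.transform import Rotation as Ro
def rows_to(target,yaw):
    s=bot.read_state();R=Ro.from_rotvec(s['tcp_rot']);p=np.array(s['tool_pos'])
    d=R.inv().apply(np.array(target)-p)
    T=Ro.from_euler('z',yaw,degrees=True)*Ro.from_rotvec([np.pi,0,0])
    print('shift',np.round(d,4),'turn',np.round(np.degrees((R.inv()*T).as_rotvec()),1))
E
python3 - <<'E'
from h import *
def fit(c,o,s,pts,r,z):
    W=np.array([toworld(c,o[0]+(u+.5)/s-.5,o[1]+(v+.5)/s-.5,z) for u,v in pts])[:,:2]
    def f(p):
        d=W-p[:2];a=np.arctan2(d[:,1],d[:,0])-p[2];a=(a+np.pi/8)%(np.pi/4)-np.pi/8
        return np.r_[np.hypot(*d.T)-r,a*r]
    q=least_squares(f,[.578,-.015,np.radians(23)]);print(c,q.x.round(4),np.degrees(q.x[2]).round(1),'rms mm',(1e3*np.sqrt(np.mean(q.fun**2))).round(1));return q.x
s=780/140
fit('top',(265,150),s,[(424,100),(548,207),(542,370),(429,479),(272,482),(157,372),(154,213)],.125,.036)
fit('scene',(250,170),s,[(354,57),(512,77),(604,195),(580,340),(434,418),(180,263),(219,130)],.125,.034)
for n,(u,v) in dict(large=(443,249),small=(444,331),med=(388,388)).items(): print(n,toworld('top',265+u/s,150+v/s,.034).round(3))
rows_to([.463,.085,.10],0)
E
```

```text
top [ 0.5807 -0.0151  0.4169] 23.9 rms mm 1.7
scene [ 0.5829 -0.0095  0.4134] 23.7 rms mm 1.9
large [ 0.605 -0.073  0.034]
small [ 0.555 -0.074  0.034]
med [ 0.521 -0.041  0.034]
shift [ 0.4617 -0.5833  0.0925] turn [ 0.  -0.  21.6]
```

Run:
```python
from h import *
rows_to([.492,.067,.10],-15)
```

```text
shift [ 0.482  -0.5558  0.0925] turn [ 0.  -0.  36.6]
```

```bash
python3 -m inch '[{"dx":0.03,"dy":-0.035,"dz":0,"az":2,"fingers":-1},{"dx":0.07,"dy":-0.08,"dz":0.01,"az":6,"fingers":-1},{"dx":0.11,"dy":-0.125,"dz":0.02,"az":10,"fingers":-1},{"dx":0.15,"dy":-0.17,"dz":0.03,"az":14,"fingers":-1},{"dx":0.19,"dy":-0.215,"dz":0.04,"az":18,"fingers":-1},{"dx":0.23,"dy":-0.26,"dz":0.05,"az":22,"fingers":-1},{"dx":0.27,"dy":-0.31,"dz":0.06,"az":26,"fingers":-1},{"dx":0.31,"dy":-0.355,"dz":0.07,"az":30,"fingers":-1},{"dx":0.35,"dy":-0.4,"dz":0.08,"az":33,"fingers":-1},{"dx":0.39,"dy":-0.445,"dz":0.09,"az":35,"fingers":-1},{"dx":0.43,"dy":-0.49,"dz":0.0925,"az":36.6,"fingers":-1},{"dx":0.46,"dy":-0.53,"dz":0.0925,"az":36.6,"fingers":-1},{"dx":0.475,"dy":-0.548,"dz":0.0925,"az":36.6,"fingers":-1},{"dx":0.482,"dy":-0.556,"dz":0.0925,"az":36.6,"fingers":-1},{"dx":0.482,"dy":-0.556,"dz":0.0925,"az":36.6,"fingers":-1},{"dx":0.482,"dy":-0.556,"dz":0.0925,"az":36.6,"fingers":-1}]'
python3 - <<'E'
from h import *
print(bot.read_state()['tool_pos'],bot.read_state()['width'])
a,_=snap('top');b,_=snap('scene')
a=cv2.resize(a[150:250,255:395],(390,279),interpolation=2);b=cv2.resize(b[140:270,250:390],(390,362),interpolation=2)
cv2.imwrite('pics/p1.png',np.hstack([cv2.copyMakeBorder(a,0,83,0,0,0),b]))
rows_to([.492,.067,.022],-15)
E
```

```text
[ 0.24898186 -0.62742486  0.19252804] 0.9997920896749427
shift [ 0.482  -0.5558  0.1705] turn [ 0.  -0.  36.6]invalid input at $[0]: expected keys dx, dy, dz, ax, ay, az, fingers
```

View pics/p1.png

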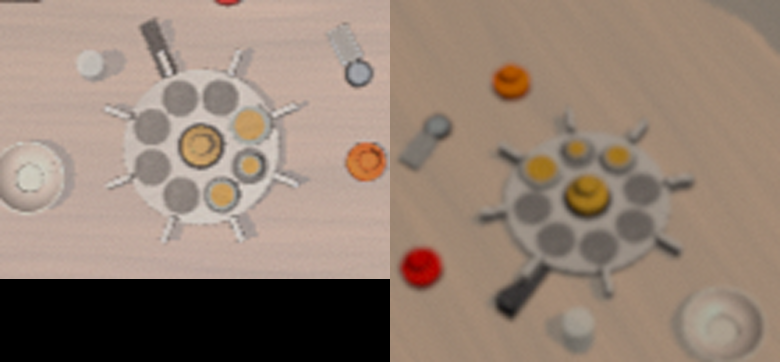

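The call was refused because every row needs all seven keys, so nothing has moved and the scene is unchanged. Resending.

```bash
python3 -m inch '[{"dx":0.03,"dy":-0.035,"dz":0,"ax":0,"ay":0,"az":2,"fingers":-1},{"dx":0.07,"dy":-0.08,"dz":0.01,"ax":0,"ay":0,"az":6,"fingers":-1},{"dx":0.11,"dy":-0.125,"dz":0.02,"ax":0,"ay":0,"az":10,"fingers":-1},{"dx":0.15,"dy":-0.17,"dz":0.03,"ax":0,"ay":0,"az":14,"fingers":-1},{"dx":0.19,"dy":-0.215,"dz":0.04,"ax":0,"ay":0,"az":18,"fingers":-1},{"dx":0.23,"dy":-0.26,"dz":0.05,"ax":0,"ay":0,"az":22,"fingers":-1},{"dx":0.27,"dy":-0.31,"dz":0.06,"ax":0,"ay":0,"az":26,"fingers":-1},{"dx":0.31,"dy":-0.355,"dz":0.07,"ax":0,"ay":0,"az":30,"fingers":-1},{"dx":0.35,"dy":-0.4,"dz":0.08,"ax":0,"ay":0,"az":33,"fingers":-1},{"dx":0.39,"dy":-0.445,"dz":0.09,"ax":0,"ay":0,"az":35,"fingers":-1},{"dx":0.43,"dy":-0.49,"dz":0.0925,"ax":0,"ay":0,"az":36.6,"fingers":-1},{"dx":0.46,"dy":-0.53,"dz":0.0925,"ax":0,"ay":0,"az":36.6,"fingers":-1},{"dx":0.475,"dy":-0.548,"dz":0.0925,"ax":0,"ay":0,"az":36.6,"fingers":-1},{"dx":0.482,"dy":-0.556,"dz":0.0925,"ax":0,"ay":0,"az":36.6,"fingers":-1},{"dx":0.482,"dy":-0.556,"dz":0.0925,"ax":0,"ay":0,"az":36.6,"fingers":-1},{"dx":0.482,"dy":-0.556,"dz":0.0925,"ax":0,"ay":0,"az":36.6,"fingers":-1}]'
python3 - <<'E'
from h import *
print(bot.read_state()['tool_pos'],bot.read_state()['width'],bot.read_state()['wrist_force'])
a,_=snap('top');b,_=snap('scene')
a=cv2.resize(a[150:250,255:395],(390,279),interpolation=2);b=cv2.resize(b[140:270,250:390],(390,362),interpolation=2)
cv2.imwrite('pics/p2.png',np.hstack([cv2.copyMakeBorder(a,0,83,0,0,0),b]))
rows_to([.492,.067,.022],-15)
E
```

```text
time: 2.85
tool_pos: [0.4916, 0.0662, 0.0999]
tcp_rot: [3.114, -0.41, -0.0]
wrist_force: [0.5, -0.0, -0.3]
width: 0.0
[0.49160102 0.06620405 0.09993263] 0.0002167875292149116 [ 0.50725198 -0.02432866 -0.3405124 ]
shift [ 0.0001 -0.001   0.078 ] turn [ 0.  0. -0.]
```

View pics/p2.png

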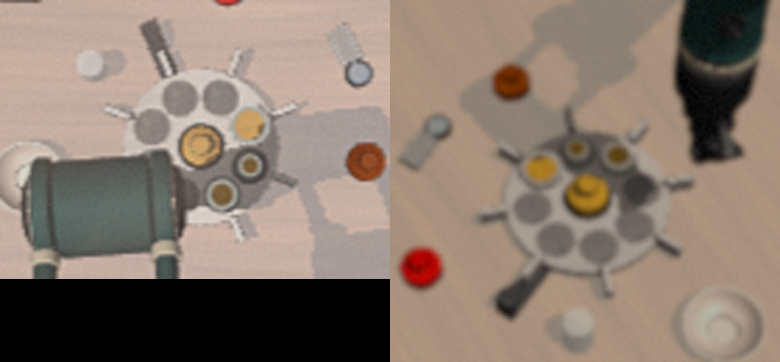

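Scene view: the shut fingers hang at about (715,150), between two near-side lugs. Next I'll lower them and creep towards the lug.

```bash
python3 -m inch '[{"dx":0,"dy":0,"dz":0.03,"ax":0,"ay":0,"az":0,"fingers":-1},{"dx":0,"dy":0,"dz":0.055,"ax":0,"ay":0,"az":0,"fingers":-1},{"dx":0,"dy":0,"dz":0.07,"ax":0,"ay":0,"az":0,"fingers":-1},{"dx":0,"dy":0,"dz":0.078,"ax":0,"ay":0,"az":0,"fingers":-1},{"dx":0,"dy":0,"dz":0.078,"ax":0,"ay":0,"az":0,"fingers":-1},{"dx":-0.005,"dy":0.005,"dz":0.078,"ax":0,"ay":0,"az":0,"fingers":-1},{"dx":-0.01,"dy":0.01,"dz":0.078,"ax":0,"ay":0,"az":0,"fingers":-1},{"dx":-0.01,"dy":0.014,"dz":0.078,"ax":0,"ay":0,"az":0,"fingers":-1},{"dx":-0.01,"dy":0.014,"dz":0.078,"ax":0,"ay":0,"az":0,"fingers":-1}]'
python3 -m inch '[{"dx":0,"dy":0.003,"dz":0,"ax":0,"ay":0,"az":0,"fingers":-1},{"dx":0,"dy":0.006,"dz":0,"ax":0,"ay":0,"az":0,"fingers":-1},{"dx":0,"dy":0.009,"dz":0,"ax":0,"ay":0,"az":0,"fingers":-1},{"dx":0,"dy":0.012,"dz":0,"ax":0,"ay":0,"az":0,"fingers":-1},{"dx":0,"dy":0.015,"dz":0,"ax":0,"ay":0,"az":0,"fingers":-1},{"dx":0,"dy":0.018,"dz":0,"ax":0,"ay":0,"az":0,"fingers":-1},{"dx":0,"dy":0.021,"dz":0,"ax":0,"ay":0,"az":0,"fingers":-1},{"dx":0,"dy":0.024,"dz":0,"ax":0,"ay":0,"az":0,"fingers":-1},{"dx":0,"dy":0.024,"dz":0,"ax":0,"ay":0,"az":0,"fingers":-1}]'
python3 - <<'E'
from h import *
b,_=snap('scene','s3.png')
a,_=snap('top','t3.png')
for m in bot.masks_of('scene','slab_large')[:2]: print(m['p'],m['box'],toworld('scene',(m['box'][0]+m['box'][2])/2,(m['box'][1]+m['box'][3])/2,.029).round(3))
E
```

```text
time: 4.08
tool_pos: [0.4785, 0.0549, 0.0223]
tcp_rot: [3.114, -0.412, 0.001]
wrist_force: [-0.2, -0.5, -0.6]
width: -0.001
time: 5.2
tool_pos: [0.4721, 0.0315, 0.0223]
tcp_rot: [3.114, -0.412, 0.001]
wrist_force: [-0.2, -0.1, -0.3]
width: -0.004
0.57 [296.5, 194.9, 312.9, 209.5] [ 0.607 -0.066  0.029]
```

Run:
```python
from h import *
b=cv2.imread('pics/s3.png');a=cv2.imread('pics/t3.png')
a=cv2.resize(a[150:250,265:385],(390,325),interpolation=2);b=cv2.resize(b[160:260,265:385],(410,342),interpolation=2)
cv2.imwrite('pics/p3.png',np.hstack([cv2.copyMakeBorder(a,0,17,0,0,0),b]))
```

```text
(no output)
```

View pics/p3.png

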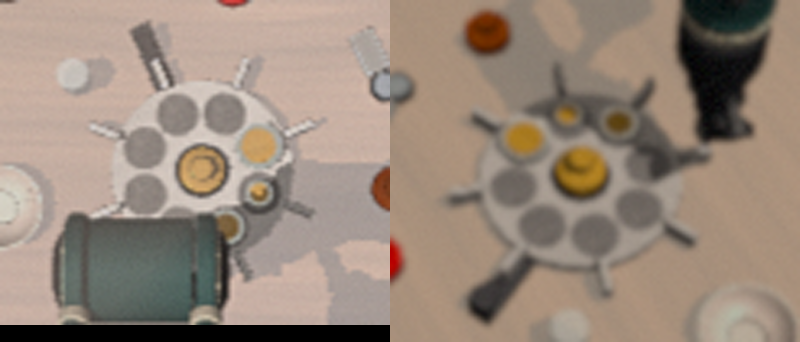

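Run:
```python
from h import *
f=lambda p:((topix('scene',p)-[265,160])*[410/120,3.42]+[390,0]).round()
p=bot.read_state()['tool_pos'];print('tcp',p,f(p))
for c in [(.5807,-.0151),(.5829,-.0095)]:
  for k in (3,4):
    a=np.radians(23.8+45*k); print(c,k,[f([c[0]+r*np.cos(a),c[1]+r*np.sin(a),.036]) for r in (.095,.125)])
m=bot.get_calibration('scene')['view'];print((-m[:3,:3].T@m[:3,3]).round(2))
im,d=bot.read_camera('scene')
# points near fingertip from depth
k=bot.get_calibration('scene');K=k['intrinsics'];V=k['view']
ys,xs=np.mgrid[185:212,340:376];z=d[185:212,340:376]
P=np.stack([(xs-K[0,2])/K[0,0]*z,(ys-K[1,2])/K[1,1]*z,z],-1).reshape(-1,3);W=(P-V[:3,3])@V[:3,:3]
H=W[:,2].reshape(z.shape)*1000
print(H.round().astype(int)[::1,::1].tolist() if 0 else '')
np.set_printoptions(linewidth=250)
print(H.round().astype(int)[:, ::1][5:])
print(W[(W[:,2]>.02)&(W[:,2]<.05)].reshape(-1,3)[:,0:2].max(0))
```

```text
tcp [0.4722301  0.03176635 0.02229779] [701. 158.]
(0.5807, -0.0151) 3 [array([677., 150.]), array([708., 145.])]
(0.5807, -0.0151) 4 [array([633.,  97.]), array([650.,  76.])]
(0.5829, -0.0095) 3 [array([679., 156.]), array([710., 151.])]
(0.5829, -0.0095) 4 [array([634., 102.]), array([651.,  81.])]
[0.91 0.52 1.06]

[[  -2    1   -3    3   -2   -1    2   -1   -2   -1    1   -3   -1    2  109  131  139  146  147  149  156  163  170  174  173  167  170  168  168    1    0    2    1    2   -1    1]
 [  -2    0    1   -1    0   -2    1    0    2    1   -1   -2    0    0  105  124  136  140  139  143  151  162  170  172  173  164  164  167  164    2    1   -2   -1   -1    0    3]
 [  -1   -2    0    2   -1   -1   -1    0   -4    1   -3   -2   -1   -2    0  104  132  132  134  132  143  152  162  167  162  165  164  162    0   -1   -2    2   -2   -2   -2   -3]
 [   0    1    1    1    0    0   -1    0    0    1    1    2   -3    0   -2   99  131  128  128  123  112  110  112  112  160  159  165  159   -4    0   -1   -2   -1    0    0    1]
 [  20   26    0    0   -1   -2   -1   -1   -1 
[... 2571 characters left out ...]
   19   22   18   15   -1    0    1   -1   -2   -4    1    4   -1    1   -1    2   -2    1    2    4   -6    1   -1    1    1]
 [  18   23   23   26   23   24   22   23   19   23   25   -3    2   -1    4   -3    6    2    0   -3    1   -1   -1   -2    2   -2   -1    2   -2   -2    2    2    3    2    0    3]
 [  26   22   23   26   26   24   20   20   27   23   18    0    2    1   -1    0    0    1    2   -2   -2   -4    1   -1   -1    0    0    0    0   -3    0   -1    0   -3    1    1]
 [  21   22   22   24   23   25   26   23   24   25   22    0    2    1    0    2    3    2   -2   -2    4    1   -3    1    0   -1    3    2   -1    0    2   -2   -2    0   -5   -2]]
[0.52555736 0.03596949]
```

Run:
```python
from h import *
for n in ('scene',):
    im,d=bot.read_camera(n);k=bot.get_calibration(n);K=k['intrinsics'];V=k['view']
    for v in (192,195,197,199,200,201,202,203,204,205,206):
        for u in (355,356,357,358):
            z=d[v,u];P=np.array([(u-K[0,2])/K[0,0]*z,(v-K[1,2])/K[1,1]*z,z]);print(v,u,((P-V[:3,3])@V[:3,:3]*1000).round().astype(int),im[v,u],end=' | ')
        print()
p=np.array(bot.read_state()['tool_pos']);print(bot.read_state()['q'],p)
for h in (0,.02,.04,.06,.08):print(h,topix('scene',p+[0,0,h]).round(1))
```

```text
192 355 [480  27 104] [46 54 63] | 192 356 [491  43 133] [18 23 25] | 192 357 [489  45 134] [14 11 10] | 192 358 [486  46 134] [9 9 3] | 
195 355 [481  29  91] [47 54 63] | 195 356 [485  38 106] [23 25 26] | 195 357 [485  42 111] [ 4  8 10] | 195 358 [483  45 113] [ 7  8 10] | 
197 355 [481  31  83] [43 51 55] | 197 356 [484  38  94] [29 31 34] | 197 357 [479  37  89] [16 21 20] | 197 358 [489  53 118] [16 17 16] | 
199 355 [481  31  71] [56 65 74] | 199 356 [483  38  82] [33 35 39] | 199 357 [479  39  80] [22 22 22] | 199 358 [491  56 112] [11 12 13] | 
200 355 [482  33  69] [71 84 96] | 200 356 [481  36  72] [43 49 56] | 200 357 [476  36  69] [28 30 35] | 200 358 [480  45  83] [29 34 38] | 
201 355 [482  34  65] [ 86  99 116] | 201 356 [480  36  66] [64 72 81] | 201 357 [479  40  71] [54 60 66] | 201 358 [479  45  76] [66 72 83] | 
202 355 [455   4  -4] [ 97 108 123] | 202 356 [481  38  63] [ 89  97 108] | 202 357 [480  42  67] [ 90  97 105] | 202 358 [448  11  -1] [ 97 109 123] | 
203 355 [474  26  36] [ 99 108 119] | 203 356 [471  27  35] [105 112 121] | 203 357 [467  28  33] [113 123 131] | 203 358 [466  31  36] [119 131 143] | 
204 355 [477  30  38] [ 91  99 106] | 204 356 [473  30  34] [106 113 120] | 204 357 [470  32  35] [111 120 128] | 204 358 [468  35  37] [112 123 136] | 
205 355 [478  32  35] [77 82 87] | 205 356 [473  31  30] [84 90 95] | 205 357 [472  35  34] [ 90  96 103] | 205 358 [468  35  30] [ 96 108 120] | 
206 355 [476  31  26] [71 74 83] | 206 356 [474  33  27] [72 78 85] | 206 357 [471  35  27] [78 86 96] | 206 358 [467  35  24] [ 95 107 122] | 
[ 1.47958847e-02  5.98329953e-02  2.18412290e+00 -2.76151376e-04
  8.97043817e-01  1.84862806e+00] [0.47224035 0.03180703 0.02228655]
0 [356.1 206.2]
0.02 [356.6 202.9]
0.04 [357.1 199.5]
0.06 [357.6 196. ]
0.08 [358.2 192.3]
```

Depth puts the lowest visible finger at z≈63 mm over (480,38), though the reported TCP z is 22 mm, and no contact force showed. I'll back off to mid-gap and check the true fingertip height.

```bash
cat >> h.py <<'E'
def cloud(c,box):
    im,d=bot.read_camera(c);k=bot.get_calibration(c);K=k['intrinsics'];V=k['view']
    l,t,r,b=box;v,u=np.mgrid[t:b,l:r];z=d[t:b,l:r]
    P=np.stack([(u-K[0,2])/K[0,0]*z,(v-K[1,2])/K[1,1]*z,z],-1);W=(P-V[:3,3])@V[:3,:3];W[z==0]=np.nan
    return W,im
def tipview():
    s=bot.read_state();p=np.array(s['tool_pos']);u,v=topix('scene',p).astype(int)
    W,im=cloud('scene',(u-14,v-24,u+14,v+10))
    near=(np.hypot(W[...,0]-p[0],W[...,1]-p[1])<.03)
    H=np.where(near,W[...,2]*1000,np.nan)
    print('tcp',p.round(4),'F',np.round(s['wrist_force'],1),'tcp pix',u,v)
    for i in range(H.shape[0]): print(v-24+i,' '.join('  .' if np.isnan(h) else '%3d'%h for h in H[i]))
E
python3 -m inch '[{"dx":0,"dy":-0.02,"dz":0,"ax":0,"ay":0,"az":0,"fingers":-1},{"dx":0.005,"dy":-0.036,"dz":0,"ax":0,"ay":0,"az":0,"fingers":-1},{"dx":0.005,"dy":-0.036,"dz":0,"ax":0,"ay":0,"az":0,"fingers":-1}]'
python3 -c "
from h import *
tipview()"
```

```text
time: 5.82
tool_pos: [0.4875, 0.0661, 0.0226]
tcp_rot: [3.115, -0.409, 0.002]
wrist_force: [-0.7, 0.0, 0.1]
width: -0.003
tcp [0.4875 0.0661 0.0226] F [-0.7  0.   0.1] tcp pix 358 216
192   .   .   .   .   .   .   .   .   .   .   .   .   .   .   .   .   .   .   .   .   .   .   .   .   .   .   .   .
193   .   .   .   .   .   .   .   .   .   .   .   .   .   .   .   .   .   .   .   .   .   .   .   .   .   .   .   .
194   .   .   .   .   .   .   .   .   .   .   . 131 144   .   .   .   .   .   .   .   .   .   .   .   .   .   .   .
195   .   .   .   .   .   .   .   .   .   .   . 130 137 141   .   .   .   .   .   .   .   .   .   .   .   .   .   .
196   .   .   .   .   .   .   .   .   .   .   . 108 132 138 162 165 169   .   .   .   .   .   .   .   .   .   .   .
197   .   .   .   .   .   .   .   .   .   .   .   . 132 132 159 166 167 171 166 171   .   .   .   .   .   .   .   .
198   .   .   .   .   .   .   .   .   .   .   .   . 126 126 144 163 162 158 160 170   .   .   .   .   .   .   .   .
199   .   .   .   .   .   .   .   .   .   .   .   .   . 118 142 157 157 155 156 165   .   .   .   .   . 
[... 2327 characters left out ...]
   .
220   .   .   .   .   .   .   0   0   0  -2   0   0   2   0   2   0   0   0   0   1   0   0  -1   1   .   .   .   .
221   .   .   .   .   .   .  -4   0   0   0  -1   0   0  -1   1   1   0  -2  -3   1  -1   0  -1   0   .   .   .   .
222   .   .   .   .   .   0   2   3  -2   0  -1   0   1   1   0  -5  -1   0   1   0   0  -1  -1   .   .   .   .   .
223   .   .   .   .   .   .   0   2   0   3   0  -1   0   1   0  -1   0   4   1  -2   0   0   0   .   .   .   .   .
224   .   .   .   .   .   .   .   1  -1  -4  -3  -2  -2   0   1  -2  -2   0  -1   0  -1  -1  -1   .   .   .   .   .
225   .   .   .   .   .   .   .  -1   0   1   2  -2  -2   0   0   0   0   1   3  -1   0   0   .   .   .   .   .   .
```

```bash
python3 -m inch '[{"dx":0,"dy":0,"dz":0.004,"ax":0,"ay":0,"az":0,"fingers":-1},{"dx":0,"dy":0,"dz":0.008,"ax":0,"ay":0,"az":0,"fingers":-1},{"dx":0,"dy":0,"dz":0.012,"ax":0,"ay":0,"az":0,"fingers":-1},{"dx":0,"dy":0,"dz":0.016,"ax":0,"ay":0,"az":0,"fingers":-1},{"dx":0,"dy":0,"dz":0.016,"ax":0,"ay":0,"az":0,"fingers":-1}]'
python3 -c "
from h import *
tipview()" | sed -n '1p;12,30p'
```

```text
time: 6.5
tool_pos: [0.4863, 0.0655, 0.0058]
tcp_rot: [3.114, -0.41, -0.001]
wrist_force: [0.4, 0.2, 0.1]
width: 0.002
tcp [0.4863 0.0655 0.0058] F [0.4 0.2 0.1] tcp pix 358 218
204   .   .   .   .   .   .   .   .   .   .   .   .  91  94 121 125 129 129 137   .   .   .   .   .   .   .   .   .
205   .   .   .   .   .   .   .   .   .   .   .   .   .  85 113 121 115 112 132   .   .   .   .   .   .   .   .   .
206   .   .   .   .   .   .   .   .   .   .   .   .   .  83 109 112 109 108 107 104  95   .   .   .   .   .   .   .
207   .   .   .   .   .   .   .   .   .   .   .   .   .  76  89 107 102  95  96 101  95  97   .   .   .   .   .   .
208   .   .   .   .   .   .   .   .   .   .   .   .   .  73  93  97  93  94  98 100  97 101   .   .   .   .   .   .
209   .   .   .   .   .   .   .   .   .   .   .   .   .  70  80  91  90  90 100  99  99 102   .   .   .   .   .   .
210   .   .   .   .   .   .   .   .   .   .   .   .  53  63  74  70  95 104   .   .   .   .   .   .   .   .   .   .
211   .   .   .   .   .   .   .   .   .   .   .   .  49  60  67  67  90   .   .   .   .   .   .   .   .   .   
[... 581 characters left out ...]
   .
217   .   .   .   .   .   .  17   0  -2   0   0   0   3   0  -1  -2   0   1   1   0  -4  -1   0   .   .   .   .   .
218   .   .   .   .   .   .   0   0   0   4  -1  -4  -2   0   0  -1   0  -1   0   0   0  -5   0   0   .   .   .   .
219   .   .   .   .   .   .   0  -2  -4  -1   1  -1  -1  -2   0   0   0   1   0  -2  -1   0   0  -1   .   .   .   .
220   .   .   .   .   .   .   0  -1  -1   0   0   2   2  -1  -3  -1  -1   0   0  -1  -1   2   0  -4   .   .   .   .
221   .   .   .   .   .   .  -1  -2   1  -2  -1   0   2   0  -1   0   1  -1   0   1   0   4   2  -1   .   .   .   .
222   .   .   .   .   .   .   1   0  -2   0   0   2   0   0  -2   0   1   1  -4   0   1  -2   1  -1   .   .   .   .
```

The fingertip sits about 40 mm above the reported TCP (now ≈46 mm against 6 mm), so depth agrees with the missing contact. I'll go lower in small steps, watching force and camera.

```bash
python3 -m inch '[{"dx":0,"dy":0,"dz":0.003,"ax":0,"ay":0,"az":0,"fingers":-1},{"dx":0,"dy":0,"dz":0.006,"ax":0,"ay":0,"az":0,"fingers":-1},{"dx":0,"dy":0,"dz":0.009,"ax":0,"ay":0,"az":0,"fingers":-1},{"dx":0,"dy":0,"dz":0.012,"ax":0,"ay":0,"az":0,"fingers":-1},{"dx":0,"dy":0,"dz":0.012,"ax":0,"ay":0,"az":0,"fingers":-1}]'
python3 -c "
from h import *
tipview()
W,im=cloud('scene',(345,190,375,225))
n=(W[...,2]>.02)&(W[...,2]<.07)&(np.hypot(W[...,0]-.487,W[...,1]-.066)<.035)&(im[190:225,345:375].sum(-1)<240)
P=W[n];print(len(P),P.min(0).round(3),P.max(0).round(3),np.median(P,0).round(3))
" | sed -n '1p;12,24p;36,40p'
```

```text
time: 7.18
tool_pos: [0.4862, 0.0655, -0.0063]
tcp_rot: [3.114, -0.409, -0.001]
wrist_force: [0.1, -0.5, 0.2]
width: -0.002
tcp [ 0.4862  0.0655 -0.0063] F [ 0.1 -0.5  0.2] tcp pix 357 220
206   .   .   .   .   .   .   .   .   .   .   .   .   .  76 103 110 115 115 121 125   .   .   .   .   .   .   .   .
207   .   .   .   .   .   .   .   .   .   .   .   .   .   .  82 111 108 103 113 123   .   .   .   .   .   .   .   .
208   .   .   .   .   .   .   .   .   .   .   .   .   .   .  69 101 103  95 102  95   .   .   .   .   .   .   .   .
209   .   .   .   .   .   .   .   .   .   .   .   .   .   .  68  97  94  92  85  85  85  88  83   .   .   .   .   .
210   .   .   .   .   .   .   .   .   .   .   .   .   .  51  63  78  83  88  87  87  85  92  87   .   .   .   .   .
211   .   .   .   .   .   .   .   .   .   .   .   .   .  48  63  70  76  76  86  90  85  88   .   .   .   .   .   .
212   .   .   .   .   .   .   .   .   .   .   .   .   0  48   .  62  61  91   .   .  89   .   .   .   .   .   .   .
213   .   .   .   .   .   .   .  22   .   .   0  -1   4  38  47  55  55  84   .   .   .   .   .   .   .   .   .   .
214   .   .   .   .   .   .   .  21   .  -2   3   2  -1   1  45  49  51   .   .   .   .   .   .   .   .   .   .   .
215   .   .   .   .   .   .   .  24   2   1   0   0   0  -2  40  45  45  48   .   .   .   .   .   .   .   .   .   .
216   .   .   .   .   .   .   .  19   0  -1   0   0  -2   0  38  35  46  44  44   .   .   .   .   .   .   .   .   .
217   .   .   .   .   .   .   .  16   1   1  -2  -4   1   0   2   2  -2   0  -1   0   2   .   .   .   .   .   .   .
218   .   .   .   .   .   .   .   1   0  -1   0   1  -2   0  -1   2   1  -2   2   4   4   2   0   5   1   .   .   .
15 [0.493 0.06  0.043] [0.497 0.078 0.069] [0.495 0.07  0.054]
```

```bash
python3 -m inch '[{"dx":0,"dy":0,"dz":0.004,"ax":0,"ay":0,"az":0,"fingers":-1},{"dx":0,"dy":0,"dz":0.008,"ax":0,"ay":0,"az":0,"fingers":-1},{"dx":0,"dy":0,"dz":0.013,"ax":0,"ay":0,"az":0,"fingers":-1},{"dx":0,"dy":0,"dz":0.013,"ax":0,"ay":0,"az":0,"fingers":-1},{"dx":-0.003,"dy":0.005,"dz":0.013,"ax":0,"ay":0,"az":0,"fingers":-1},{"dx":-0.005,"dy":0.01,"dz":0.013,"ax":0,"ay":0,"az":0,"fingers":-1},{"dx":-0.005,"dy":0.013,"dz":0.013,"ax":0,"ay":0,"az":0,"fingers":-1},{"dx":-0.005,"dy":0.015,"dz":0.013,"ax":0,"ay":0,"az":0,"fingers":-1},{"dx":-0.005,"dy":0.017,"dz":0.013,"ax":0,"ay":0,"az":0,"fingers":-1},{"dx":-0.005,"dy":0.017,"dz":0.013,"ax":0,"ay":0,"az":0,"fingers":-1}]'
python3 -m inch '[{"dx":0,"dy":0.002,"dz":0,"ax":0,"ay":0,"az":0,"fingers":-1},{"dx":0,"dy":0.004,"dz":0,"ax":0,"ay":0,"az":0,"fingers":-1},{"dx":0,"dy":0.006,"dz":0,"ax":0,"ay":0,"az":0,"fingers":-1},{"dx":0,"dy":0.008,"dz":0,"ax":0,"ay":0,"az":0,"fingers":-1},{"dx":0,"dy":0.01,"dz":0,"ax":0,"ay":0,"az":0,"fingers":-1},{"dx":0,"dy":0.012,"dz":0,"ax":0,"ay":0,"az":0,"fingers":-1},{"dx":0,"dy":0.014,"dz":0,"ax":0,"ay":0,"az":0,"fingers":-1},{"dx":0,"dy":0.016,"dz":0,"ax":0,"ay":0,"az":0,"fingers":-1},{"dx":0,"dy":0.016,"dz":0,"ax":0,"ay":0,"az":0,"fingers":-1}]'
cat >> h.py <<'E'
def dial_angle(c='scene',name=None):
    "angle of large slab etc. vs pointer from masks"
    im,_=bot.read_camera(c)
    if name: cv2.imwrite('pics/'+name,im)
    C=np.array([.5829,-.0095]) if c=='scene' else np.array([.5807,-.0151])
    for n in ('slab_large','slab_medium','slab_small'):
        for m in bot.masks_of(c,n)[:2]:
            b=m['box'];w=toworld(c,(b[0]+b[2])/2,(b[1]+b[3])/2,.029)[:2]-C
            print(c,n,round(m['p'],2),'r mm',(1e3*np.hypot(*w)).round(1),'deg from pointer',(np.degrees(np.arctan2(w[1],w[0]))-23.8).round(1),b)
E
python3 -c "
from h import *
dial_angle('scene','s4.png');print(bot.read_state()['wrist_force'])"
```

```text
time: 8.52
tool_pos: [0.4774, 0.0503, -0.0189]
tcp_rot: [3.114, -0.41, 0.0]
wrist_force: [0.7, -0.4, 1.0]
width: -0.0
time: 9.65
tool_pos: [0.4731, 0.0348, -0.019]
tcp_rot: [3.114, -0.41, -0.0]
wrist_force: [-0.6, 2.3, -0.8]
width: -0.0
scene slab_large 0.66 r mm 67.3 deg from pointer -91.1 [294.4, 193.8, 311.9, 208.7]
scene slab_medium 0.63 r mm 68.4 deg from pointer -173.6 [325.0, 194.1, 334.8, 197.1]
[-0.99611845  1.859552   -0.32615602]
```

```bash
python3 -m inch '[{"dx":0,"dy":0.003,"dz":0,"ax":0,"ay":0,"az":0,"fingers":-1},{"dx":0,"dy":0.006,"dz":0,"ax":0,"ay":0,"az":0,"fingers":-1},{"dx":0,"dy":0.009,"dz":0,"ax":0,"ay":0,"az":0,"fingers":-1},{"dx":0,"dy":0.012,"dz":0,"ax":0,"ay":0,"az":0,"fingers":-1},{"dx":0,"dy":0.015,"dz":0,"ax":0,"ay":0,"az":0,"fingers":-1},{"dx":0,"dy":0.018,"dz":0,"ax":0,"ay":0,"az":0,"fingers":-1},{"dx":0,"dy":0.021,"dz":0,"ax":0,"ay":0,"az":0,"fingers":-1},{"dx":0,"dy":0.021,"dz":0,"ax":0,"ay":0,"az":0,"fingers":-1}]'
python3 -c "
from h import *
dial_angle('scene','s5.png');dial_angle('top');print(bot.read_state()['wrist_force'])
b=cv2.imread('pics/s5.png');cv2.imwrite('pics/p5.png',cv2.resize(b[160:260,265:385],(600,500),interpolation=2))"
```

```text
time: 10.85
tool_pos: [0.468, 0.0143, -0.0188]
tcp_rot: [3.114, -0.41, 0.001]
wrist_force: [1.6, 2.2, -0.0]
width: 0.001
scene slab_large 0.65 r mm 59.3 deg from pointer -76.9 [293.5, 198.1, 312.3, 213.6]
scene slab_medium 0.39 r mm 66.2 deg from pointer -168.4 [322.5, 192.4, 333.4, 198.5]
scene slab_small 0.56 r mm 65.8 deg from pointer -124.3 [308.2, 192.3, 317.3, 198.6]
top slab_large 0.63 r mm 60.9 deg from pointer -74.3 [333.6, 183.1, 349.1, 198.0]
top slab_medium 0.48 r mm 62.2 deg from pointer -167.6 [332.7, 211.0, 343.3, 222.6]
[ 7.43969136e-01  1.92770104e+00 -7.52912094e-04]
```

View pics/p5.png

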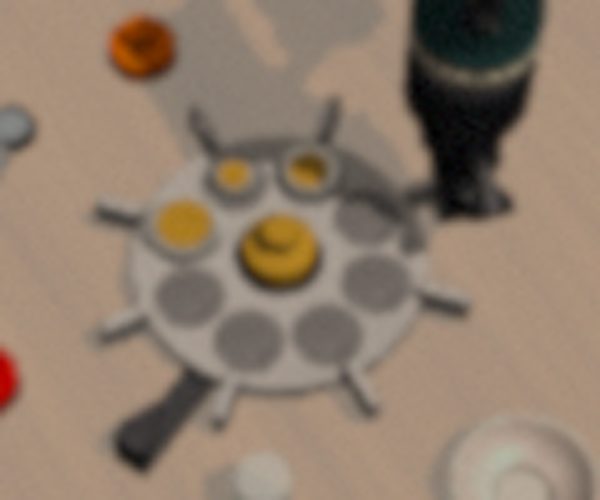

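Picture: the lug at (420,200) is pressed by the fingertip at (460,205), and the dial is about 13° round with 2 N. Next I push on to just past half-way.

```bash
python3 -m inch '[{"dx":0,"dy":0.003,"dz":0,"ax":0,"ay":0,"az":0,"fingers":-1},{"dx":0,"dy":0.006,"dz":0,"ax":0,"ay":0,"az":0,"fingers":-1},{"dx":0,"dy":0.009,"dz":0,"ax":0,"ay":0,"az":0,"fingers":-1},{"dx":0,"dy":0.012,"dz":0,"ax":0,"ay":0,"az":0,"fingers":-1},{"dx":0,"dy":0.015,"dz":0,"ax":0,"ay":0,"az":0,"fingers":-1},{"dx":0,"dy":0.018,"dz":0,"ax":0,"ay":0,"az":0,"fingers":-1},{"dx":0,"dy":0.021,"dz":0,"ax":0,"ay":0,"az":0,"fingers":-1},{"dx":0,"dy":0.021,"dz":0,"ax":0,"ay":0,"az":0,"fingers":-1}]'
python3 -c "
from h import *
dial_angle('scene','s6.png');dial_angle('top');print(bot.read_state()['wrist_force'])"
```

```text
time: 12.25
tool_pos: [0.4624, -0.0058, -0.0189]
tcp_rot: [3.114, -0.41, 0.0]
wrist_force: [0.7, -0.3, 0.3]
width: -0.003
scene slab_large 0.74 r mm 63.9 deg from pointer -38.8 [293.7, 209.2, 307.9, 224.0]
scene slab_medium 0.68 r mm 64.4 deg from pointer -134.7 [311.8, 191.6, 320.9, 198.3]
scene slab_medium 0.35 r mm 30.9 deg from pointer 34.3 [281.2, 181.5, 359.2, 258.4]
scene slab_small 0.42 r mm 60.9 deg from pointer -92.2 [299.8, 198.4, 310.1, 205.5]
top slab_large 0.43 r mm 63.9 deg from pointer -49.8 [326.0, 176.8, 345.6, 193.1]
top slab_medium 0.43 r mm 64.4 deg from pointer -140.4 [339.2, 205.8, 349.3, 215.3]
top slab_medium 0.26 r mm 67.7 deg from pointer -55.3 [329.7, 175.8, 346.3, 194.0]
top slab_small 0.61 r mm 64.1 deg from pointer -91.5 [343.0, 193.8, 346.9, 195.9]
[-0.93516564  0.11187039  0.7103006 ]
```

The dial has snapped to one click short: the slab reads −39° to −50° and the force is about zero. Next: lift, step back over the next lug, lower, and check that it's at rest.

```bash
python3 -m inch '[{"dx":0,"dy":-0.002,"dz":-0.02,"ax":0,"ay":0,"az":0,"fingers":-1},{"dx":0,"dy":-0.002,"dz":-0.045,"ax":0,"ay":0,"az":0,"fingers":-1},{"dx":0,"dy":-0.002,"dz":-0.055,"ax":0,"ay":0,"az":0,"fingers":-1},{"dx":0,"dy":-0.02,"dz":-0.055,"ax":0,"ay":0,"az":0,"fingers":-1},{"dx":0.005,"dy":-0.05,"dz":-0.055,"ax":0,"ay":0,"az":0,"fingers":-1},{"dx":0.005,"dy":-0.074,"dz":-0.055,"ax":0,"ay":0,"az":0,"fingers":-1},{"dx":0.005,"dy":-0.074,"dz":-0.055,"ax":0,"ay":0,"az":0,"fingers":-1}]'
python3 - <<'E'
from h import *
dial_angle('scene','s7.png');dial_angle('top','t7.png')
b=cv2.imread('pics/s7.png');a=cv2.imread('pics/t7.png')
a=cv2.resize(a[150:250,265:385],(390,325),interpolation=2);b=cv2.resize(b[160:260,265:385],(410,342),interpolation=2)
cv2.imwrite('pics/p7.png',np.hstack([cv2.copyMakeBorder(a,0,17,0,0,0),b]))
rows_to([.4862,.0655,-.019],-15)
E
```

```text
time: 13.52
tool_pos: [0.4865, 0.0657, 0.0358]
tcp_rot: [3.115, -0.406, -0.0]
wrist_force: [-0.2, 0.7, 0.8]
width: 0.0
scene slab_large 0.62 r mm 58.4 deg from pointer -46.5 [294.5, 205.1, 309.4, 223.1]
scene slab_small 0.62 r mm 59.9 deg from pointer -90.0 [301.5, 198.2, 308.1, 207.0]
top slab_large 0.72 r mm 59.6 deg from pointer -43.3 [324.6, 178.0, 342.2, 192.6]
top slab_large 0.25 r mm 218.1 deg from pointer 77.8 [252.2, 200.4, 275.0, 227.2]
top slab_medium 0.65 r mm 64.4 deg from pointer -139.9 [339.4, 205.0, 349.3, 215.8]
shift [-0.0004 -0.0014  0.0551] turn [ 0. -0. -0.]
```

View pics/p7.png

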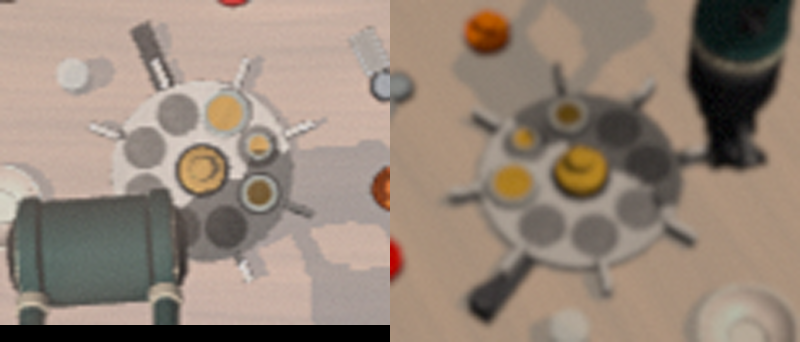

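Picture: the largest slab is at (225,112) in the top view, one click clockwise of the pointer, and everything else is in place. I'll repeat the same stroke for the last click.

```bash
python3 -m inch '[{"dx":0,"dy":-0.001,"dz":0.02,"ax":0,"ay":0,"az":0,"fingers":-1},{"dx":0,"dy":-0.001,"dz":0.04,"ax":0,"ay":0,"az":0,"fingers":-1},{"dx":0,"dy":-0.001,"dz":0.05,"ax":0,"ay":0,"az":0,"fingers":-1},{"dx":0,"dy":-0.001,"dz":0.055,"ax":0,"ay":0,"az":0,"fingers":-1},{"dx":0,"dy":-0.001,"dz":0.055,"ax":0,"ay":0,"az":0,"fingers":-1},{"dx":-0.003,"dy":0.005,"dz":0.055,"ax":0,"ay":0,"az":0,"fingers":-1},{"dx":-0.005,"dy":0.01,"dz":0.055,"ax":0,"ay":0,"az":0,"fingers":-1},{"dx":-0.005,"dy":0.015,"dz":0.055,"ax":0,"ay":0,"az":0,"fingers":-1},{"dx":-0.005,"dy":0.018,"dz":0.055,"ax":0,"ay":0,"az":0,"fingers":-1},{"dx":-0.005,"dy":0.021,"dz":0.055,"ax":0,"ay":0,"az":0,"fingers":-1},{"dx":-0.005,"dy":0.024,"dz":0.055,"ax":0,"ay":0,"az":0,"fingers":-1},{"dx":-0.005,"dy":0.027,"dz":0.055,"ax":0,"ay":0,"az":0,"fingers":-1},{"dx":-0.005,"dy":0.03,"dz":0.055,"ax":0,"ay":0,"az":0,"fingers":-1},{"dx":-0.005,"dy":0.033,"dz":0.055,"ax":0,"ay":0,"az":0,"fingers":-1},{"dx":-0.005,"dy":0.036,"dz":0.055,"ax":0,"ay":0,"az":0,"fingers":-1},{"dx":-0.005,"dy":0.039,"dz":0.055,"ax":0,"ay":0,"az":0,"fingers":-1},{"dx":-0.005,"dy":0.042,"dz":0.055,"ax":0,"ay":0,"az":0,"fingers":-1},{"dx":-0.005,"dy":0.045,"dz":0.055,"ax":0,"ay":0,"az":0,"fingers":-1},{"dx":-0.005,"dy":0.048,"dz":0.055,"ax":0,"ay":0,"az":0,"fingers":-1},{"dx":-0.005,"dy":0.048,"dz":0.055,"ax":0,"ay":0,"az":0,"fingers":-1}]'
python3 -c "
from h import *
dial_angle('scene')
rows_to([.4624,-.0058,-.0189],-15)"
```

```text
time: 16.42
tool_pos: [0.4692, 0.0187, -0.0188]
tcp_rot: [3.114, -0.411, 0.001]
wrist_force: [0.8, 2.2, -1.2]
width: -0.002
scene slab_large 0.73 r mm 12.5 deg from pointer 132.7 [285.8, 176.6, 362.3, 245.4]
scene slab_large 0.57 r mm 12.5 deg from pointer 83.4 [287.0, 182.6, 359.3, 244.8]
scene slab_medium 0.62 r mm 66.5 deg from pointer -121.7 [307.2, 191.7, 316.4, 199.5]
scene slab_medium 0.5 r mm 15.9 deg from pointer 69.8 [287.2, 181.3, 359.0, 248.7]
scene slab_small 0.51 r mm 64.7 deg from pointer -73.6 [295.8, 203.9, 306.1, 208.6]
scene slab_small 0.43 r mm 24.3 deg from pointer 61.8 [286.7, 178.8, 360.8, 255.9]
shift [-0.0001  0.0257  0.0001] turn [ 0. -0. -0.]
```

```bash
python3 -m inch '[{"dx":0,"dy":0.003,"dz":0,"ax":0,"ay":0,"az":0,"fingers":-1},{"dx":0,"dy":0.006,"dz":0,"ax":0,"ay":0,"az":0,"fingers":-1},{"dx":0,"dy":0.009,"dz":0,"ax":0,"ay":0,"az":0,"fingers":-1},{"dx":0,"dy":0.012,"dz":0,"ax":0,"ay":0,"az":0,"fingers":-1},{"dx":0,"dy":0.015,"dz":0,"ax":0,"ay":0,"az":0,"fingers":-1},{"dx":0,"dy":0.018,"dz":0,"ax":0,"ay":0,"az":0,"fingers":-1},{"dx":0,"dy":0.021,"dz":0,"ax":0,"ay":0,"az":0,"fingers":-1},{"dx":0,"dy":0.023,"dz":0,"ax":0,"ay":0,"az":0,"fingers":-1},{"dx":0,"dy":0.025,"dz":0,"ax":0,"ay":0,"az":0,"fingers":-1},{"dx":0,"dy":0.025,"dz":0,"ax":0,"ay":0,"az":0,"fingers":-1},{"dx":0,"dy":0.025,"dz":0,"ax":0,"ay":0,"az":0,"fingers":-1}]'
python3 -c "
from h import *
dial_angle('scene','s8.png');dial_angle('top');print(bot.read_state()['wrist_force'])"
```

```text
time: 18.0
tool_pos: [0.4628, -0.0051, -0.0188]
tcp_rot: [3.114, -0.411, 0.001]
wrist_force: [0.2, -0.0, -0.4]
width: -0.002
scene slab_large 0.62 r mm 67.2 deg from pointer 1.9 [298.9, 218.5, 318.3, 235.9]
scene slab_large 0.47 r mm 28.7 deg from pointer 45.0 [282.7, 180.1, 361.1, 258.3]
scene slab_small 0.62 r mm 59.0 deg from pointer 1.9 [301.0, 216.0, 319.1, 234.5]
scene slab_small 0.49 r mm 62.3 deg from pointer -39.1 [297.5, 212.5, 305.0, 220.3]
top slab_large 0.63 r mm 60.8 deg from pointer -1.7 [313.0, 177.1, 328.5, 193.0]
top slab_medium 0.49 r mm 63.4 deg from pointer 1.9 [313.1, 175.1, 325.7, 194.5]
top slab_small 0.62 r mm 63.2 deg from pointer -41.9 [329.9, 180.9, 336.8, 187.4]
[-0.08995083 -0.41019561 -0.22442889]
```

The largest slab has snapped in front of the pointer. Now I'll lift clear, draw back towards the robot and check.

```bash
python3 -m inch '[{"dx":0,"dy":-0.002,"dz":-0.02,"ax":0,"ay":0,"az":0,"fingers":-1},{"dx":0,"dy":-0.002,"dz":-0.05,"ax":0,"ay":0,"az":0,"fingers":-1},{"dx":0,"dy":-0.002,"dz":-0.09,"ax":0,"ay":0,"az":0,"fingers":-1},{"dx":0,"dy":-0.002,"dz":-0.13,"ax":0,"ay":0,"az":0,"fingers":-1},{"dx":0,"dy":0.05,"dz":-0.15,"ax":0,"ay":0,"az":0,"fingers":-1},{"dx":0,"dy":0.1,"dz":-0.15,"ax":0,"ay":0,"az":0,"fingers":-1},{"dx":0,"dy":0.15,"dz":-0.15,"ax":0,"ay":0,"az":0,"fingers":-1},{"dx":0,"dy":0.2,"dz":-0.15,"ax":0,"ay":0,"az":0,"fingers":-1},{"dx":0,"dy":0.25,"dz":-0.15,"ax":0,"ay":0,"az":0,"fingers":-1},{"dx":0,"dy":0.25,"dz":-0.15,"ax":0,"ay":0,"az":0,"fingers":-1},{"dx":0,"dy":0.25,"dz":-0.15,"ax":0,"ay":0,"az":0,"fingers":-1}]'
python3 - <<'E'
from h import *
dial_angle('scene','s9.png');dial_angle('top','t9.png')
b=cv2.imread('pics/s9.png');a=cv2.imread('pics/t9.png')
a=cv2.resize(a[140:250,245:405],(400,275),interpolation=2);b=cv2.resize(b[150:270,240:400],(400,300),interpolation=2)
cv2.imwrite('pics/p9.png',np.hstack([cv2.copyMakeBorder(a,0,25,0,0,0),b]))
for n in ('dish','loupe','coin_tube','spare_slab','calliper'):
    print(n,[(round(m['p'],2),np.round(m['box']).tolist()) for m in bot.masks_of('top',n)[:2]])
E
```

```text
time: 19.77
tool_pos: [0.3976, -0.2461, 0.1311]
tcp_rot: [-3.114, 0.412, -0.0]
wrist_force: [-0.2, 0.7, -0.3]
width: -0.004
scene slab_large 0.47 r mm 57.7 deg from pointer 2.6 [301.3, 215.8, 319.6, 234.3]
scene slab_medium 0.58 r mm 57.6 deg from pointer -95.9 [299.3, 197.8, 313.7, 205.6]
scene slab_small 0.5 r mm 63.7 deg from pointer -40.6 [296.5, 213.3, 304.9, 218.8]
top slab_large 0.53 r mm 59.3 deg from pointer -1.8 [313.1, 177.3, 328.8, 193.6]
top slab_medium 0.63 r mm 61.4 deg from pointer -91.9 [337.7, 189.9, 350.8, 200.6]
top slab_small 0.16 r mm 5.3 deg from pointer -73.6 [323.6, 193.2, 333.4, 208.3]
dish [(0.95, [255.0, 201.0, 277.0, 226.0])]
loupe [(0.71, [373.0, 154.0, 388.0, 183.0]), (0.42, [294.0, 160.0, 364.0, 237.0])]
coin_tube [(0.44, [285.0, 168.0, 292.0, 178.0])]
spare_slab [(0.55, [474.0, 231.0, 492.0, 244.0])]
calliper [(0.63, [144.0, 229.0, 174.0, 279.0]), (0.21, [475.0, 231.0, 491.0, 245.0])]
```

View pics/p9.png

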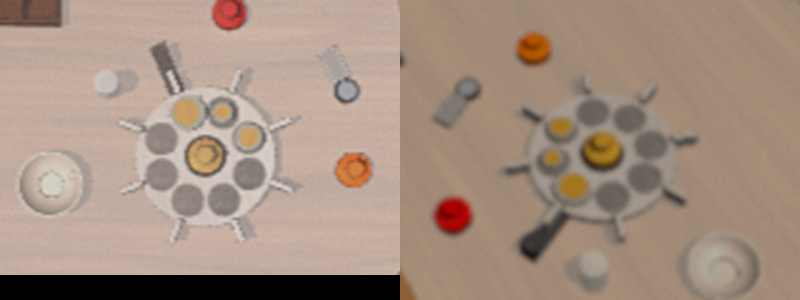

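Picture: the largest slab at (187,112) faces the pointer nose at (172,85). The other slabs are in their places, the counterweight is centred, and dish, tube and loupe haven't moved. Handing in.

```bash
python3 -c "
from workcell import bot
print(bot.finish_job())"
```

```text
the job is handed in; nothing more can be done
None
```

The largest slab now faces the pointer, and I handed the job in with the arm drawn clear. It started two clicks short. I pushed a near-side lug through one click, let the dial rest one click short, then pushed the next lug through the last click. The wrist force I read at the stops stayed around 2–3 N.

**Last checks**
- **Large slab:** it reads about +2.6° (scene camera) and −1.8° (top camera) from the pointer. That is within my measuring error of zero; 8 mm at the slab's ring is about 7°. The measured distance from the axis was 58–59 mm against the nominal 64 mm, also put down to measuring error.
- **Other things on the dial:** the medium and small slabs are in their places, and the brass counterweight looks centred and upright.
- **Loose things:** dish, loupe, coin tube, spare slab and calliper are where they were, to about a pixel or two (3–7 mm).

**What failed or disagreed**
- **Refused call:** the first move was refused because some keys were missing; nothing moved.
- **Height reading:** the reported TCP height was about 40 mm lower than the fingertip in the depth picture. My first stroke therefore passed over the lug without touching it. I went by the camera height after that, and the reported z was negative during the pushes.
- **Slab detector:** it gave a few false hits, such as the whole dial or a neighbouring slab, so I confirmed the result by eye in the last picture. Its last top-camera hit for the small slab was one of these.

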